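# Load the transfer carrier, index it to the next station and cam-lock it

## Task

The transfer carrier at the left end of the rail still holds two used green-capped jars: put both in the grey tray, and stand every aluminium sample block from the bench, wells up and flat, on the carrier deck inside its rim. With everything loaded, push the carrier to the right along its rail to the next station, the middle one, so that it clicks into the detent there, and only then turn the cam lever clockwise just far enough for the shoe to close the gap and bear on the carrier's edge, without forcing it further. Leave the bystanding timer, wipes tub and tip box where they are.

Things in the scene. Friction and masses are not known exactly. Their poses are not given: they have to be found in the camera images.
- carrier (a joint): grey carrier's slide position in m: 0 = first (loading) station, where it starts; 0.130 = next (middle) one; 0.220 = third. Grows as the carrier moves to the robot's right (-y of the rail). A spring ball detent holds it at each station: about 6 to 8 N to push in or out; within about 6 mm it snaps in, elsewhere it stays where left (friction 1 N). Stops at -0.006 and 0.227
- deck (a point): centre of the carrier's deck surface, 35 mm above the bench; x across the rail (away from the robot), y along the rail (to the left), z up. The flat deck is 217 mm (y) by 87 mm (x) inside a rim that stands 8 mm above it and is 4 mm thick. Beneath is the low rail, fixed to the bench: base plate 110 mm by 490 mm; the first station is at its left
- handle (a point): top centre of the upright steel push post of the carrier, 16 mm diameter, 112 mm above the bench, standing 77 mm up from a lug at the carrier's left end (138.5 mm along deck +y). Free to pinch from above or push
- station_b (a point): fixed point on the rail, where the deck centre lies when the carrier is at the next (middle) station; same axes as the deck. A small dark bar on the front strip of the rail's base plate marks each station
- carrier_edge (a point): middle of the carrier's front long side (towards the robot), at the height of the clamp's shoe; axes as the deck's. The side face lies in this point's plane x = 0, 225 mm long
- shoe_face (a point): centre of the black rubber face of the clamp's shoe (38 mm wide, 18 mm high), as it lies uncompressed; it faces the carrier's front side (+x of the rail) at the middle station. Gap in m = minus the x of this point in the frame of carrier_edge; 6 to 13 mm at the start, varies. Negative = rubber compressed by so much (it yields about 30 N per mm)
- cam (a joint): cam lever angle in rad, 0 = open, lever along the rail to the right; grows clockwise seen from above (knob swings towards the robot), range 0 to 1.8; starts at 0 to 0.15. The shoe advances 10 mm per rad. 3 to 4 N at the knob turns it; it stays where left. Once the shoe meets the carrier the knob takes about 4 N more per mm of shoe travel; it can be forced past
- cam_pivot (a point): top of the cam lever's fixed vertical pivot, 58 mm above the bench, in front of the middle station; axes as the rail's
- cam_knob (a point): top centre of the black upright round knob at the lever's end, 80 mm from the pivot, 18 mm diameter, 100 mm above the bench, free from 50 mm up. The lever bar below it is 16 mm wide, 38 to 49 mm above the bench
- tray: open grey tray for used jars, 115 mm (x) by 140 mm (y), walls 24 mm high and 4 mm thick, floor 4 mm thick; origin at the centre of its underside; heavy, stays put
- block_1: aluminium dry-bath sample block, 48 mm (own x) by 66 mm (own y) by 42 mm high, six dark wells drawn on its top, 0.2 to 0.42 kg, starts on the bench at the front left; origin at the centre of its underside, z up through the wells. Three fit side by side on the deck with their 66 mm sides across the rail. May be absent
- block_2: aluminium dry-bath sample block, 48 mm (own x) by 66 mm (own y) by 42 mm high, six dark wells drawn on its top, 0.2 to 0.42 kg, starts on the bench at the front left; origin at the centre of its underside, z up through the wells. Three fit side by side on the deck with their 66 mm sides across the rail. May be absent
- block_3: aluminium dry-bath sample block, 48 mm (own x) by 66 mm (own y) by 42 mm high, six dark wells drawn on its top, 0.2 to 0.42 kg, starts on the bench at the front left; origin at the centre of its underside, z up through the wells. Three fit side by side on the deck with their 66 mm sides across the rail. May be absent
- jar_1: used white jar with green cap (41 mm diameter, upper 16 mm), 46 mm high, body 38 mm diameter, 70 g, starts on the carrier's deck; origin at the centre of its base, z up through the cap
- jar_2: used white jar with green cap (41 mm diameter, upper 16 mm), 46 mm high, body 38 mm diameter, 70 g, starts on the carrier's deck; origin at the centre of its base, z up through the cap
- timer: bystander: wedge-shaped bench timer 41x62x65 mm behind the rail; origin at the base centre
- wipes: bystander: round tub of wipes, red lid, 98 mm diameter, 188 mm high, behind the right end of the rail; origin at the base centre
- tipbox: bystander: navy tip box with lid 92x126x78 mm behind the rail; origin at the base centre
Things that resemble listed ones, but are neither listed nor needed, are in the scene too. Leave any red look-alike of the block_1 alone.

How it is judged:
On the way, in this order (a step that is already met when the one before it is completed fails the run):
1. with the carrier still at the loading station and the cam open, every used jar is in the tray and every sample block stands flat on the deck (x of jar_1 in the frame of tray between -0.05 and 0.05 m and y of jar_1 in the frame of tray between -0.063 and 0.063 m and height (world z) of each of jar_1, jar_2 below 0.03 m and x of jar_2 in the frame of tray between -0.05 and 0.05 m and y of jar_2 in the frame of tray between -0.063 and 0.063 m and x of block_1 in the frame of deck between -0.022 and 0.022 m and y of block_1 in the frame of deck between -0.088 and 0.088 m and z of block_1 in the frame of deck between -0.006 and 0.006 m and angle between each of block_1, block_2, block_3's own z axis and vertical below 0.1 rad and x of block_2 in the frame of deck between -0.022 and 0.022 m and y of block_2 in the frame of deck between -0.088 and 0.088 m and z of block_2 in the frame of deck between -0.006 and 0.006 m and x of block_3 in the frame of deck between -0.022 and 0.022 m and y of block_3 in the frame of deck between -0.088 and 0.088 m and z of block_3 in the frame of deck between -0.006 and 0.006 m and value of joint carrier below 0.03 m and value of joint cam below 0.35 rad), for 0.2 s.
2. the carrier is in the detent of the middle station, the cam not yet tightened (value of joint carrier between 0.126 and 0.134 m and value of joint cam below 0.35 rad), for 0.3 s.
At the end, for the whole second after the job is handed in: Every jar is inside the tray, every sample block stands flat, wells up, on the deck, all at rest; the carrier is within 4 mm of the middle station (joint 0.126 to 0.134); the shoe's gap is taken up: no more than 1.5 mm open and no more than 3 mm pressed in; the robot has let go (x of jar_1 in the frame of tray between -0.05 and 0.05 m and y of jar_1 in the frame of tray between -0.063 and 0.063 m and height (world z) of each of jar_1, jar_2 below 0.03 m and x of jar_2 in the frame of tray between -0.05 and 0.05 m and y of jar_2 in the frame of tray between -0.063 and 0.063 m and x of block_1 in the frame of deck between -0.022 and 0.022 m and y of block_1 in the frame of deck between -0.088 and 0.088 m and z of block_1 in the frame of deck between -0.006 and 0.006 m and angle between each of block_1, block_2, block_3's own z axis and vertical below 0.1 rad and x of block_2 in the frame of deck between -0.022 and 0.022 m and y of block_2 in the frame of deck between -0.088 and 0.088 m and z of block_2 in the frame of deck between -0.006 and 0.006 m and x of block_3 in the frame of deck between -0.022 and 0.022 m and y of block_3 in the frame of deck between -0.088 and 0.088 m and z of block_3 in the frame of deck between -0.006 and 0.006 m and linear speed of each of block_1, block_2, block_3, jar_1, jar_2 below 0.02 m/s and value of joint carrier between 0.126 and 0.134 m and velocity of joint carrier below 0.01 m/s and x of shoe_face in the frame of carrier_edge between -0.0015 and 0.003 m); the robot touches nothing.
It fails at once if the cam is overrun: shoe pressed more than 4.5 mm past the carrier's edge (x of shoe_face in the frame of carrier_edge above 0.0045 m).
It fails at once if the timer, wipes tub or tip box is moved more than 3 cm (distance of any of timer, wipes, tipbox from where it was at the start of the episode above 0.03 m).
Of block_1, block_2, block_3 only 2 to 3 are there at a start; the rules pass over those that are not, and their reading is None.
At some moment in a run one of block_1, block_2, block_3 may be knocked a few centimetres aside while the robot is not near it.
Once in a run the grip may slacken for a moment while it holds something.
It also fails if it takes over 192 s, if anything falls off the work surface, if the arm or the gripper's body presses on something with over 40 N, if the wrist force passes 120 N, or if a joint passes its speed limit or range.

## Robot

A 7-joint arm with a two-finger parallel gripper is mounted at the origin on a cart in front of the work surface, level with it; the furniture and walls round the work are solid. World frame = base frame: x ahead of the robot, y to its left, z up, the work surface at z = 0. Lengths are in m, angles in rad, forces in N, time in s.
With the tool pointing down it reaches from about 0.425 to 0.875 m from the base axis. Payload 8.4 kg.
Tool frame: the origin (TCP) lies at the very end of the fingers, on their centre line; the grasp point (between the pads) lies robot.pinch_z behind it (robot.pinch_z is the distance from the TCP to the grasp point, in m); z points along the fingers, y is the line along which they close (so a half turn about z gives the same grasp; the last joint's range is limited). The gripper opens to 87 mm and grips with 3 to 60 N. Pads are 19 mm wide; open, the fingers measure 117 mm over their backs; the gripper's body (75 mm by 190 mm) begins 51 mm behind the grasp point.
Start: joints at [1.213, 0.333, 0.04, 1.465, -0.013, 1.343, -0.059], TCP at [0.166, -0.628, 0.223] pointing down, gripper open.
Joint ranges: [-2.58, 2.58], [-0.38, 2.09], [-1.3, 1.39], [0.25, 2.4], [-1.5, 4.64], [0.08, 2.09], [-2.65, 2.65]. Speed limits (rad/s): [2.22, 2.22, 2.79, 2.79, 3.14, 3.14, 3.14].

## Interface

Orientations are given as a unit quaternion [w, x, y, z].
In Python, from cell import robot gives the robot as it stands.
- The arm moves only by the tool move_arm, never from a script. Its argument "rows" is text: rows parted by semicolons, each of 6 numbers parted by spaces: the shift along the tool's x, y, z in cm, then the turn, a rotation vector about the tool's x, y, z in degrees. A call has 1 to 10 rows; each row is the pose to reach, as a shift and turn from the pose commanded when the call began, along the tool's axes at that moment; what a row does not reach only later rows make up. A row lasts 1/8 s, in which the tool goes at most 62.5 mm and 10.7 degrees, less where a joint would pass 70% of its speed; a pose out of reach is approached as far as the arm can. A call with a gripper value outside its range is refused whole. "gripper" is the closure, from 0 (fully open) to 1 (shut), set as the call begins (left out, the last holds). The fingers move at their own pace and stop on an object; "squeeze" is the grip in N (left out, the last holds). Time passes only in rows, so rows that repeat a pose let the fingers close. It gives the time, the measured TCP pose, the force, the opening and the grip force at its end, in the units of the state.
- robot.read_state(): the state, without advancing time (a new reading comes with each control period).
- robot.capture(name): name is "scene" or "side" or "wrist"; returns a dict with "image" (400x640x3 uint8, red, green, blue), "fx", "fy", "cx", "cy" (pixels), "world_to_cam" (4x4, takes a point from world to camera coordinates). Camera axes: x right, y down, z forward; pixel columns grow to the right and rows downward; lengths in m; the calibration is good to about 2 mm. A picture is of the moment at which its call begins. There is no depth.
- robot.finish_job(): hands the job in; it is judged then, once.
The state is a dict: "time_s": time; "qpos": joint angles; "dq": joint speeds; "joint_efforts": joint torques, N m; "eef_pos": TCP position; "orientation": TCP orientation; "wrist_force": force on the tool from outside, world axes, zero at the start; "torque": the same for the moment, N m; "width": opening from 0.0 (shut) to 1.0 (fully open); "finger_force": force on a finger pad.
Only numpy, scipy, OpenCV 4.12 (cv2) and the standard library are available. Lean on these libraries where they do the work, as an engineer would, in place of code of your own. Each camera call takes 0.05 s, during which the arm holds its last target. There are 200 camera calls.

## Working session

There is one attempt and no reset: what is moved stays moved. The work goes in short steps, Python scripts to look and compute and a tool call to move; the robot and the scene stay as the last step left them, time stands still between calls to the robot, and variables do not carry over. Pictures are saved under pics/ and viewed, at most 14 in all, crops included, and the job is handed in when it is done.

Besides the shell and the picture viewer there is one more tool, called after "Request:" by a JSON object that holds its "name" and its "arguments". move_arm: Moves the arm, as the interface text tells. Its arguments: {"type":"object","properties":{"rows":{"type":"string"},"gripper":{"type":"number"},"squeeze":{"type":"number"}},"required":["rows"]}

```bash
mkdir -p pics; ls
cat > h.py <<'E'
import numpy as np, cv2
from cell import robot
from scipy.spatial.transform import Rotation as R
def cap(n,f=None):
    c=robot.capture(n); c['image']=np.asarray(c['image'])
    if f: cv2.imwrite('pics/'+f,c['image'][:,:,::-1])
    return c
def ray(c,u,v,z):
    T=np.asarray(c['world_to_cam']); Rm=T[:3,:3]; o=-Rm.T@T[:3,3]
    d=Rm.T@np.array([(u-c['cx'])/c['fx'],(v-c['cy'])/c['fy'],1])
    return o+d*(z-o[2])/d[2]
def proj(c,p):
    T=np.asarray(c['world_to_cam']); q=T[:3,:3]@np.asarray(p)+T[:3,3]
    return np.array([c['fx']*q[0]/q[2]+c['cx'],c['fy']*q[1]/q[2]+c['cy']])
def pose():
    s=robot.read_state(); w,x,y,z=s['orientation']
    return np.array(s['eef_pos']),R.from_quat([x,y,z,w])
def shift(target,yaw=None):
    "tool-frame shift in cm and turn (deg) to TCP target; yaw = world angle of the tool y line, tool down"
    p,r=pose(); print('shift cm',np.round(r.inv().apply(np.asarray(target)-p)*100,2))
    if yaw is not None:
        best=None
        for k in (0,np.pi):
            ya=np.array([np.cos(yaw+k),np.sin(yaw+k),0]); za=np.array([0,0,-1.]); xa=np.cross(ya,za)
            rv=(r.inv()*R.from_matrix(np.array([xa,ya,za]).T)).as_rotvec(degrees=True)
            if best is None or np.linalg.norm(rv)<np.linalg.norm(best): best=rv
        print('turn deg',np.round(best,1))
E
python3 - <<'E'
from h import *
s=robot.read_state(); print(s); print(robot.pinch_z)
a=cap('scene','scene0.png');b=cap('side','side0.png')
for c in(a,b): print(np.round(c['world_to_cam'],3),c['fx'])
E
```

```text
pics
{'time_s': 0.0, 'qpos': array([ 1.21283131,  0.33388249,  0.03987723,  1.46624631, -0.01336526,
        1.34327542, -0.05848254]), 'dq': array([-1.08142278e-03,  8.58253556e-04,  4.22952757e-04, -6.62094700e-05,
        8.03738186e-05,  7.08454396e-04,  1.13356382e-03]), 'joint_efforts': array([ 7.80937341e-06, -6.56362438e+01,  1.33534949e+00, -4.03809607e+01,
       -5.96574834e-02,  4.47556260e-02,  1.79156045e-04]), 'eef_pos': array([ 0.16617043, -0.62793745,  0.2216899 ]), 'orientation': array([-7.54568734e-04,  9.91641122e-01,  1.29024365e-01, -1.68438834e-04]), 'wrist_force': array([-0.13470367, -0.66045788,  0.3458545 ]), 'torque': array([-0.01854889,  0.06222912, -0.03340707]), 'finger_force': 0.0, 'width': 1.0021727022904803}
0.0187
[[ 0.627 -0.779 -0.017 -0.321]
 [-0.505 -0.389 -0.771  0.374]
 [ 0.594  0.492 -0.637  0.541]
 [ 0.     0.     0.     1.   ]] 388.1776073395975
[[ 0.998 -0.062  0.014 -0.606]
 [-0.028 -0.619 -0.785  0.12 ]
 [ 0.058  0.783 -0.62   1.028]
 [ 0.     0.     0.     1.   ]] 394.8698447333382
```

View pics/scene0.png

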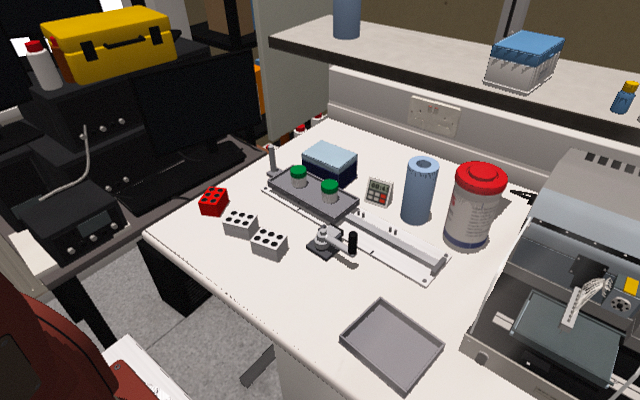

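View pics/side0.png

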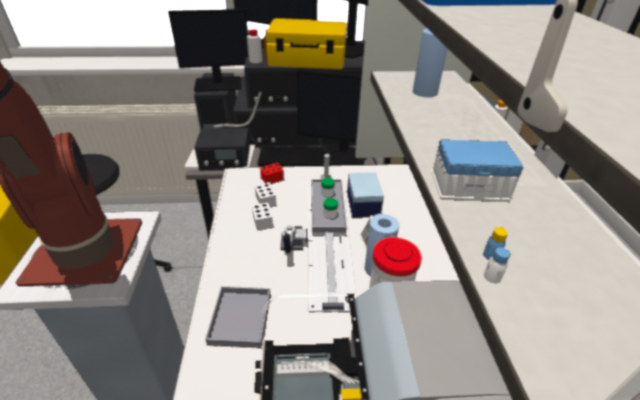

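Both views show the two aluminium blocks at scene pixels (240,222) and (269,242), and the red look-alike at (214,201), which I'll leave alone. The green-capped jars are at (299,175) and (330,190). The grey tray is at (392,342); the lookalike dark machine plate at (560,330) is not the tray. The post is at (270,155), the knob at (352,243) and the pivot at (323,235).

Run:
```python
from h import *
a=cap('scene');b=cap('side')
cv2.imwrite('pics/crop1.png',cv2.resize(a['image'][130:300,180:460,::-1],(790,480),interpolation=cv2.INTER_CUBIC))
for n,c in(('scene',a),('side',b)):
    h=cv2.cvtColor(c['image'],cv2.COLOR_RGB2HSV)
    g=cv2.inRange(h,(50,120,40),(85,255,255))
    k,l,st,ce=cv2.connectedComponentsWithStats(g)
    print(n,'green',[(np.round(ce[i],1),st[i,4],np.round(ray(c,*ce[i],0.075),3)) for i in range(1,k) if st[i,4]>30])
for nm,u,v,z in(('blk1',240,218,.042),('blk2',269,238,.042),('red',214,196,.042),('post',269.5,146,.112),('knob',352,234,.1),('piv',323,228,.058),('tray',393,340,.02),('trL',341,337,.024),('trB',379,299,.024),('trR',443,347,.024),('trF',405,388,.024)):
    print(nm,np.round(ray(a,u,v,z),3))
for nm,u,v,z in(('blk1',264,190,.042),('blk2',262,210,.042),('knob',290,236,.1),('tray',240,315,.02)):
    print(nm,np.round(ray(b,u,v,z),3))
```

```text
scene green [(array([298.1, 171. ]), np.int32(188), array([0.643, 0.17 , 0.075])), (array([329.2, 185.8]), np.int32(221), array([0.642, 0.073, 0.075]))]
side green [(array([327.5, 182.3]), np.int32(113), array([0.647, 0.179, 0.075])), (array([330.3, 203.4]), np.int32(137), array([0.647, 0.079, 0.075]))]
blk1 [0.458 0.186 0.042]
blk2 [0.453 0.089 0.042]
red [0.474 0.296 0.042]
post [0.643 0.264 0.112]
knob [ 0.522 -0.076  0.1  ]
piv [0.535 0.006 0.058]
tray [ 0.422 -0.235  0.02 ]
trL [ 0.369 -0.164  0.024]
trB [ 0.476 -0.173  0.024]
trR [ 0.46  -0.308  0.024]
trF [ 0.361 -0.292  0.024]
blk1 [0.459 0.195 0.042]
blk2 [0.458 0.099 0.042]
knob [ 0.536 -0.074  0.1  ]
tray [ 0.424 -0.234  0.02 ]
```

View pics/crop1.png

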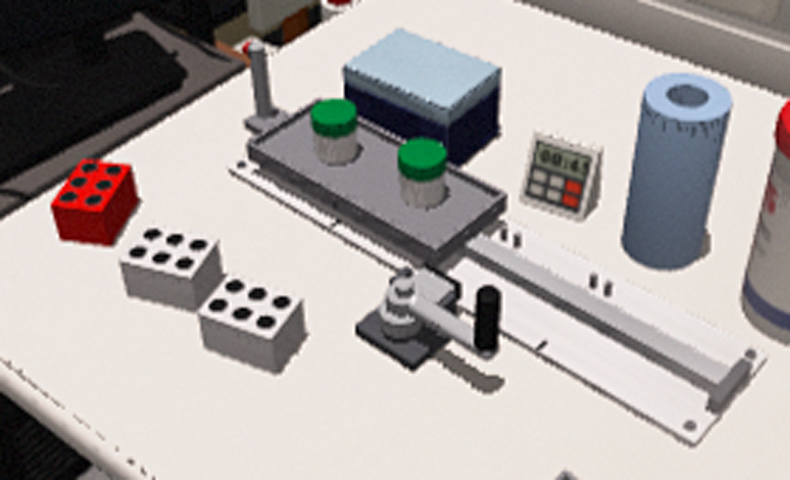

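The crop confirms the choice: two aluminium blocks at (240,222) and (269,242), with the red one excluded. The two green-capped jars are on the deck and the third block is absent.

```bash
python3 -c "
from h import *
shift([.56,.11,.32],np.pi/2)
shift([.40,-.25,.32])"
```

```text
shift cm [ 56.95 -61.28  -9.74]
turn deg [-0.1  0.  14.8]
shift cm [ 32.27 -30.58  -9.77]
```

Request:
{"name": "move_arm", "arguments": {"rows": "0 0 -9.7 0 0 0; 32 -30.5 -9.7 0 0 7; 32 -30.5 -9.7 0 0 7; 32 -30.5 -9.7 0 0 14.8;57 -61.3 -9.7 0 0 14.8;57 -61.3 -9.7 0 0 14.8;57 -61.3 -9.7 0 0 14.8;57 -61.3 -9.7 0 0 14.8;57 -61.3 -9.7 0 0 14.8;57 -61.3 -9.7 0 0 14.8", "gripper": 0}}

```text
time_s: 1.45
eef_pos: [0.4353, -0.1334, 0.3113]
orientation: [0.0, 1.0, 0.0, 0.0]
wrist_force: [0.7, -0.4, 0.4]
width: 0.998
finger_force: 0.0
```

Request:
{"name": "move_arm", "arguments": {"rows": "6 -24.3 -1 0 0 0;6 -24.3 -1 0 0 0;12.5 -24.3 -1 0 0 0;12.5 -24.3 -1 0 0 0;12.5 -24.3 -1 0 0 0;12.5 -24.3 -1 0 0 0;12.5 -24.3 -1 0 0 0"}}

```text
time_s: 2.33
eef_pos: [0.5594, 0.1068, 0.3209]
orientation: [0.0, 1.0, -0.0, -0.0]
wrist_force: [0.1, -0.1, -0.0]
width: 1.0
finger_force: 0.0
```

Run:
```python
from h import *
c=cap('wrist','w1.png'); print(pose()[0])
h=cv2.cvtColor(c['image'],cv2.COLOR_RGB2HSV)
g=cv2.inRange(h,(50,120,40),(85,255,255))
k,l,st,ce=cv2.connectedComponentsWithStats(g)
print([(np.round(ce[i],1),st[i],np.round(ray(c,*ce[i],0.078),3)) for i in range(1,k) if st[i,4]>100])
print(np.round(c['world_to_cam'],3))
```

```text
[0.55944317 0.10641719 0.32111011]
[(array([259.2,  91.7]), array([ 241,   73,   38,   39, 1147], dtype=int32), array([0.648, 0.174, 0.078])), (array([349.2,  92.3]), array([ 331,   73,   38,   39, 1117], dtype=int32), array([0.647, 0.076, 0.078]))]
[[-0.    -1.     0.003  0.106]
 [-0.968  0.001  0.252  0.487]
 [-0.252 -0.002 -0.968  0.627]
 [ 0.     0.     0.     1.   ]]
```

View pics/w1.png

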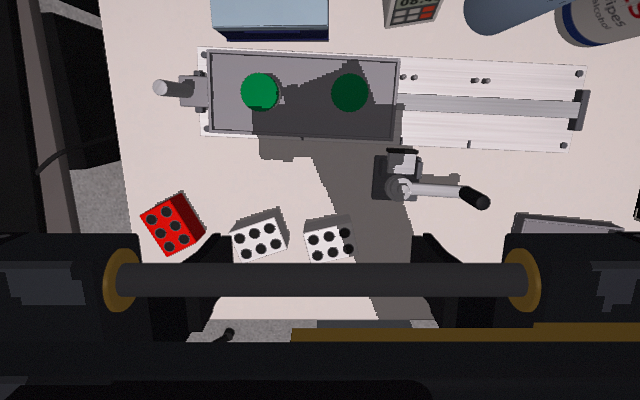

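The wrist view shows the caps at (259,92) and (349,92), the blocks at (259,236) and (330,240), the red block at (172,224) and the knob at (480,200). The rail is turned by about 2.7°.

Request:
{"name": "move_arm", "arguments": {"rows": "5 3 5 0 0 0; 8.8 3 10 0 0 0; 8.8 3 16 0 0 0;8.8 3 21 0 0 0;8.8 3 24.5 0 0 0;8.8 3 26.7 0 0 0;8.8 3 26.7 0 0 0;8.8 3 26.7 0 0 0"}}

```text
time_s: 3.38
eef_pos: [0.6489, 0.0777, 0.0561]
orientation: [-0.0, 1.0, 0.0, 0.001]
wrist_force: [0.6, 0.1, 0.6]
width: 1.005
finger_force: 0.0
```

Run:
```python
from h import *
T=robot; print(pose()[0])
# from w1 numbers
W=np.array([[0,-1,.003,.106],[-.968,.001,.252,.487],[-.252,-.002,-.968,.627],[0,0,0,1]])
c=cap('side'); f=cap('wrist'); print(f['fx'],f['cx'],f['cy'])
c=dict(world_to_cam=W,fx=f['fx'],fy=f['fy'],cx=f['cx'],cy=f['cy'])
for n,u,v,z in(('dTL',209,54,.043),('dTR',399,60,.043),('dBR',395,143,.043),('dBL',207,134,.043),('post',160,88,.112),('railBL',203,135,.006),('railBR',570,152,.006),('tick',469,145,.006),('knob',482,202,.1),('piv',398,188,.058),
 ('b1',259,240,.042),('b2',328,243,.042),('b1w0',240,238,.042),('b1w2',269,229,.042),('b2w0',312,240,.042),('b2w2',344,232,.042)):
    print(n,np.round(ray(c,u,v,z),3))
```

```text
[0.6488941  0.07769551 0.05612683]
355.9297177547084 321.3619472021623 201.6140147464284
dTL [0.691 0.235 0.043]
dTR [0.684 0.016 0.043]
dBR [0.589 0.015 0.043]
dBL [0.6   0.245 0.043]
post [0.65  0.267 0.112]
railBL [0.596 0.262 0.006]
railBR [ 0.574 -0.228  0.006]
tick [ 0.583 -0.091  0.006]
knob [ 0.529 -0.073  0.1  ]
piv [0.536 0.012 0.058]
b1 [0.462 0.188 0.042]
b2 [0.458 0.097 0.042]
b1w0 [0.465 0.213 0.042]
b1w2 [0.477 0.174 0.042]
b2w0 [0.462 0.118 0.042]
b2w2 [0.473 0.076 0.042]
```

Request:
{"name": "move_arm", "arguments": {"rows": "0 0 0 0 0 0;0 0 0 0 0 0;0 0 0 0 0 0;0 0 0 0 0 0", "gripper": 1, "squeeze": 20}}

```text
time_s: 3.98
eef_pos: [0.6478, 0.0778, 0.0541]
orientation: [-0.0, 1.0, 0.0, -0.0]
wrist_force: [-0.2, -0.8, 0.3]
width: 0.634
finger_force: 0.0
```

Request:
{"name": "move_arm", "arguments": {"rows": "0 0 0 0 0 0;0 0 0 0 0 0;0 0 0 0 0 0;0 0 0 0 0 0"}}

```text
time_s: 4.47
eef_pos: [0.6478, 0.0777, 0.0541]
orientation: [0.0, 1.0, 0.0, -0.0]
wrist_force: [0.2, 0.5, -0.5]
width: 0.464
finger_force: 20.0
```

Request:
{"name": "move_arm", "arguments": {"rows": "0 0 -6 0 0 0;0 0 -12 0 0 0;-4 4 -13 0 0 0;-8 9 -13 0 0 0;-12 14 -13 0 0 0;-16 19 -13 0 0 0;-20 24 -13 0 0 0;-23.5 29 -13 0 0 0;-25.2 31.3 -12 0 0 0;-25.2 31.3 -8 0 0 0"}}

```text
time_s: 5.72
eef_pos: [0.3955, -0.2389, 0.1354]
orientation: [0.002, 1.0, -0.002, 0.002]
wrist_force: [0.2, 0.4, -1.0]
width: 0.46
finger_force: 20.0
```

Run:
```python
from h import *
s=robot.read_state(); print(s['width'],s['finger_force'],pose()[0])
c=cap('scene','s2.png')
h=cv2.cvtColor(c['image'],cv2.COLOR_RGB2HSV)
cv2.imwrite('pics/s2c.png',cv2.resize(c['image'][180:400,200:480,::-1],(764,600)))
```

```text
0.4601866915559802 19.999569542706013 [ 0.39549618 -0.23885766  0.13538607]
```

View pics/s2c.png

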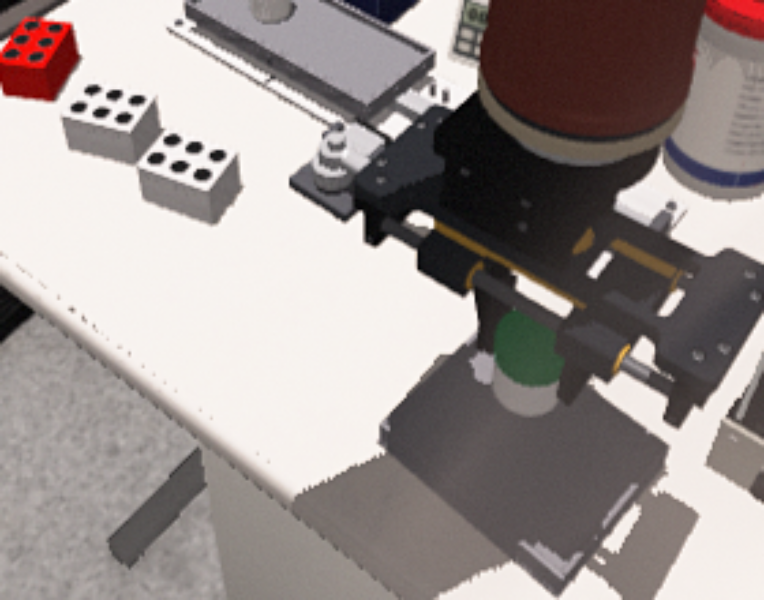

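The jar is held over the tray; the tray spans crop pixels (385,440) to (665,455). The blocks are still in place.

Request:
{"name": "move_arm", "arguments": {"rows": "0 0 5 0 0 0;0 0 8 0 0 0;0 0 10 0 0 0;0 0 10.9 0 0 0;0 0 10.9 0 0 0"}}

```text
time_s: 6.4
eef_pos: [0.3961, -0.2351, 0.0253]
orientation: [-0.0, 1.0, 0.001, -0.0]
wrist_force: [0.2, -0.2, -1.5]
width: 0.459
finger_force: 20.0
```

Request:
{"name": "move_arm", "arguments": {"rows": "0 0 0 0 0 0;0 0 0 0 0 0;0 0 0 0 0 0;0 0 -3 0 0 0;0 0 -8 0 0 0;0 0 -13 0 0 0", "gripper": 0.3}}

```text
time_s: 7.15
eef_pos: [0.3957, -0.2351, 0.1567]
orientation: [-0.0, 1.0, 0.0, -0.0]
wrist_force: [0.7, -0.4, 0.4]
width: 0.701
finger_force: 0.0
```

```bash
python3 -c "
from h import *
print(robot.read_state()['width']);shift([.648,.176,.15]);shift([.648,.176,.054])"
```

```text
0.7005126305584584
shift cm [ 25.25 -41.1    0.68]
shift cm [ 25.25 -41.1   10.28]
```

Request:
{"name": "move_arm", "arguments": {"rows": "2 -4 -1 0 0 0;5 -9 -1 0 0 0;8 -14 -1 0 0 0;11 -19 -1 0 0 0;14 -24 -1 0 0 0;17 -29 -1 0 0 0;20.5 -34 -1 0 0 0;24 -39 -1 0 0 0;25.2 -41.1 0 0 0 0;25.2 -41.1 3 0 0 0", "gripper": 0.15}}

```text
time_s: 8.4
eef_pos: [0.6488, 0.1795, 0.1259]
orientation: [-0.001, 1.0, 0.002, 0.001]
wrist_force: [0.3, -0.3, -0.7]
width: 0.85
finger_force: 0.0
```

Request:
{"name": "move_arm", "arguments": {"rows": "0 0 3.5 0 0 0;0 0 6.3 0 0 0;0 0 7.3 0 0 0;0 0 7.3 0 0 0"}}

```text
time_s: 8.9
eef_pos: [0.6477, 0.1757, 0.0521]
orientation: [0.0, 1.0, 0.0, -0.0]
wrist_force: [0.2, -1.0, 1.1]
width: 0.852
finger_force: 0.0
```

Request:
{"name": "move_arm", "arguments": {"rows": "0 0 0 0 0 0;0 0 0 0 0 0;0 0 0 0 0 0;0 0 0 0 0 0;0 0 0 0 0 0;0 0 0 0 0 0", "gripper": 1}}

```text
time_s: 9.65
eef_pos: [0.6479, 0.1757, 0.0524]
orientation: [0.0, 1.0, 0.0, 0.0]
wrist_force: [-0.3, 0.4, 2.1]
width: 0.46
finger_force: 20.0
```

Request:
{"name": "move_arm", "arguments": {"rows": "0 0 -6 0 0 0;0 0 -11 0 0 0;-2 5 -13 0 0 0;-4.5 10 -13 0 0 0;-7 15 -13 0 0 0;-10 20.5 -13 0 0 0;-12.5 26 -13 0 0 0;-15 31 -13 0 0 0;-17.5 36 -13 0 0 0;-20 40.5 -13 0 0 0"}}

```text
time_s: 10.9
eef_pos: [0.4467, -0.2311, 0.1821]
orientation: [0.0, 1.0, -0.0, 0.0]
wrist_force: [0.3, -0.0, -1.3]
width: 0.461
finger_force: 20.0
```

Request:
{"name": "move_arm", "arguments": {"rows": "0 0.6 4 0 0 0;0 0.6 9 0 0 0;0 0.6 13 0 0 0;0 0.6 15 0 0 0;0 0.6 15.9 0 0 0;0 0.6 15.9 0 0 0"}}

```text
time_s: 11.65
eef_pos: [0.448, -0.2352, 0.0231]
orientation: [-0.0, 1.0, 0.0, -0.0]
wrist_force: [1.4, -0.3, -0.8]
width: 0.46
finger_force: 20.0
```

Request:
{"name": "move_arm", "arguments": {"rows": "0 0 0 0 0 0;0 0 0 0 0 0;0 0 0 0 0 0;0 0 -3 0 0 0;0 0 -9 0 0 0;0 0 -15 0 0 0;0 -4 -20 0 0 0;1 -10 -23 0 0 0;1 -16 -23 0 0 0;1 -22 -23 0 0 0", "gripper": 0.3}}

```text
time_s: 12.9
eef_pos: [0.458, -0.0144, 0.254]
orientation: [0.001, 1.0, 0.0, 0.001]
wrist_force: [1.4, 0.1, -0.7]
width: 0.7
finger_force: 0.0
```

```bash
cat > blk.py <<'E'
from h import *
from scipy.spatial import cKDTree
def blocks(c,lo=(.36,-.1),hi=(.58,.36),dbg=False):
    """white tops with dark wells: find wells as dark blobs, fit ellipse centres, project to z=.042"""
    g=cv2.cvtColor(c['image'],cv2.COLOR_RGB2GRAY)
    k,l,st,ce=cv2.connectedComponentsWithStats(cv2.inRange(g,0,75))
    P=[]
    for i in range(1,k):
        if 15<st[i,4]<900 and st[i,2]<40 and st[i,3]<40 and st[i,4]>.6*st[i,2]*st[i,3]:
            p=ray(c,*ce[i],.042)
            if lo[0]<p[0]<hi[0] and lo[1]<p[1]<hi[1]: P.append((p[0],p[1],ce[i][0],ce[i][1],st[i,4]))
    return np.array(P)
E
python3 - <<'E'
from blk import *
print(pose()[0])
c=cap('wrist','w2.png'); print(np.round(blocks(c),3))
c=cap('scene'); 
h=cv2.cvtColor(c['image'],cv2.COLOR_RGB2HSV); g=cv2.inRange(h,(50,120,40),(85,255,255))
k,l,st,ce=cv2.connectedComponentsWithStats(g)
print([(np.round(ce[i],1),st[i,4],np.round(ray(c,*ce[i],.045),3)) for i in range(1,k) if st[i,4]>30])
E
```

```text
[ 0.45796706 -0.0144209   0.25403688]
[[ 5.28000e-01 -8.00000e-02  3.85193e+02  1.09724e+02  4.86000e+02]
 [ 4.79000e-01  1.75000e-01  1.40756e+02  1.57573e+02  1.31000e+02]
 [ 4.72000e-01  1.95000e-01  1.22777e+02  1.64146e+02  1.30000e+02]
 [ 4.72000e-01  7.60000e-02  2.35185e+02  1.63681e+02  1.35000e+02]
 [ 4.68000e-01  9.70000e-02  2.15730e+02  1.68213e+02  1.22000e+02]
 [ 4.65000e-01  2.15000e-01  1.04953e+02  1.70736e+02  1.29000e+02]
 [ 4.63000e-01  1.18000e-01  1.96758e+02  1.72605e+02  1.24000e+02]
 [ 4.57000e-01  1.67000e-01  1.50479e+02  1.78066e+02  1.21000e+02]
 [ 4.50000e-01  1.87000e-01  1.32603e+02  1.84322e+02  1.21000e+02]
 [ 4.50000e-01  7.10000e-02  2.41186e+02  1.84047e+02  1.29000e+02]
 [ 4.45000e-01  9.20000e-02  2.22094e+02  1.88778e+02  1.17000e+02]
 [ 4.43000e-01  2.07000e-01  1.15090e+02  1.90656e+02  1.22000e+02]
 [ 4.40000e-01  1.12000e-01  2.03600e+02  1.93252e+02  1.15000e+02]]
[(array([384.8, 350.6]), np.int32(65), array([ 0.383, -0.24 ,  0.045]))]
```

View pics/w2.png

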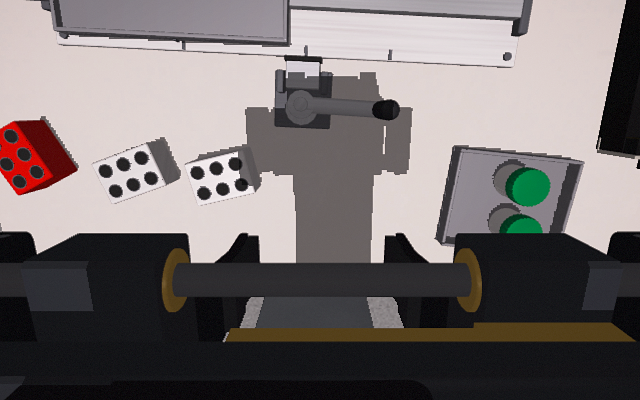

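The wrist view shows both green caps upright in the tray, at (528,187) and (520,232). The block wells are found cleanly, at about (134,174) for one block and (219,178) for the other.

Request:
{"name": "move_arm", "arguments": {"rows": "0 -2 2 0 0 9;0 -4 4 0 0 18;0 -6 6 0 0 27;-.1 -8 8 0 0 37;-.2 -10 10 0 0 47;-.2 -10.9 12 0 0 57;-.2 -10.9 13 0 0 67;-.2 -10.9 13 0 0 77;-.2 -10.9 13 0 0 77;-.2 -10.9 13 0 0 77", "gripper": 0}}

```text
time_s: 14.25
eef_pos: [0.4572, 0.0709, 0.131]
orientation: [0.006, 0.922, -0.386, -0.023]
wrist_force: [0.7, 0.5, -0.3]
width: 0.998
finger_force: 0.0
```

```bash
python3 -c "
from blk import *
print(robot.read_state()['qpos'])
c=cap('wrist','w3.png');print(np.round(blocks(c),3))
shift([.4563,.0943,.012],np.radians(12.9))
"
```

```text
[-0.43272291  0.05592236  0.20417986  1.99365085 -0.03171946  1.13718256
 -2.57762982]
[[4.72000e-01 7.70000e-02 2.98564e+02 1.94430e+02 3.30000e+02]
 [4.50000e-01 7.20000e-02 3.25623e+02 2.09952e+02 3.13000e+02]
 [4.68000e-01 9.70000e-02 2.84154e+02 2.17370e+02 2.92000e+02]
 [4.45000e-01 9.10000e-02 3.11429e+02 2.32340e+02 2.68000e+02]
 [4.63000e-01 1.18000e-01 2.70286e+02 2.40688e+02 2.34000e+02]
 [4.50000e-01 1.88000e-01 2.22966e+02 3.09502e+02 2.03000e+02]
 [4.43000e-01 2.07000e-01 2.13624e+02 3.30046e+02 1.97000e+02]]
shift cm [-1.18 -1.9  11.81]
turn deg [ 2.3  1.7 31.7]
```

```bash
python3 -c "
from h import *
p,r=pose()
ya=np.array([np.cos(np.radians(12.9)),np.sin(np.radians(12.9)),0]); za=np.array([0,0,-1.]); xa=np.cross(ya,za)
print((r.inv()*R.from_matrix(np.array([xa,ya,za]).T)).as_rotvec(degrees=True))
print(r.inv().apply(np.array([.4563,.0943,.13])-p)*100)
"
```

```text
[  -2.22182574    3.01368094 -148.21226259]
[-1.62832228 -1.5449782   0.02700449]
```

Request:
{"name": "move_arm", "arguments": {"rows": "0 0 -2 0 0 -10;0 0 -2 0 0 -20;0 0 -2 0 0 -30;-1 -1 -2 0 0 -40;-1.6 -1.5 -1 0 0 -50;-1.6 -1.5 0 -1 1 -60;-1.6 -1.5 0 -1 1 -70;-1.6 -1.5 0 -1 2 -80;-1.6 -1.5 0 -2 2 -90;-1.6 -1.5 0 -2 2 -100"}}

```text
time_s: 15.55
eef_pos: [0.4566, 0.0931, 0.1315]
orientation: [0.006, 0.887, 0.462, -0.011]
wrist_force: [0.3, -0.0, -0.2]
width: 0.997
finger_force: 0.0
```

```bash
python3 -c "
from h import *
print(pose()[0],robot.read_state()['qpos'])
shift([.4563,.0943,.012],np.radians(12.9))
"
```

```text
[0.45661076 0.09306435 0.13150937] [-0.4211986   0.04333444  0.114839    2.00386932  0.01239082  1.11353937
 -0.92132066]
shift cm [ 0.38 -0.11 11.95]
turn deg [ -0.5   1.4 -47.8]
```

Request:
{"name": "move_arm", "arguments": {"rows": "0 0 0 0 .5 -10;0 0 0 -.5 1 -20;0 0 0 -.5 1.4 -30;0 0 0 -.5 1.4 -40;0.2 0 0 -.5 1.4 -47.8;0.2 0 0 -.5 1.4 -47.8;0.2 0 0 -.5 1.4 -47.8"}}

```text
time_s: 16.42
eef_pos: [0.4578, 0.0944, 0.1313]
orientation: [-0.0, 0.627, 0.779, 0.0]
wrist_force: [0.4, 0.0, -0.2]
width: 1.0
finger_force: 0.0
```

```bash
python3 -c "
from blk import *
c=cap('wrist','w4.png');print(np.round(blocks(c)[:,:4],3))
shift([.4563,.0943,.012],np.radians(12.9))
"
```

```text
[[4.65000e-01 2.15000e-01 3.69545e+02 3.25870e+01]
 [4.43000e-01 2.07000e-01 3.34427e+02 3.73500e+01]
 [4.72000e-01 1.95000e-01 3.72454e+02 6.68210e+01]
 [4.50000e-01 1.88000e-01 3.37985e+02 7.12200e+01]
 [4.79000e-01 1.75000e-01 3.75096e+02 9.94360e+01]
 [4.57000e-01 1.68000e-01 3.41227e+02 1.03737e+02]
 [4.63000e-01 1.17000e-01 3.33183e+02 1.76332e+02]
 [4.40000e-01 1.12000e-01 3.01060e+02 1.77195e+02]
 [4.45000e-01 9.20000e-02 3.01938e+02 2.04847e+02]
 [4.68000e-01 9.70000e-02 3.33374e+02 2.04467e+02]
 [4.50000e-01 7.10000e-02 3.02747e+02 2.32016e+02]
 [4.73000e-01 7.60000e-02 3.33614e+02 2.31624e+02]]
shift cm [ 1.000e-02 -1.400e-01  1.192e+01]
turn deg [-0.  -0.  -0.5]
```

View pics/w4.png

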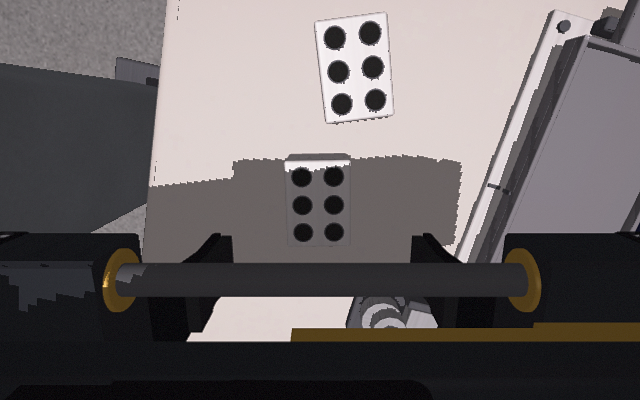

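The view shows the block aligned between the fingers, centred at (317,205), with the other block at (354,68).

Request:
{"name": "move_arm", "arguments": {"rows": "0 -.1 4 0 0 -.5;0 -.1 8 0 0 -.5;0 -.1 11 0 0 -.5;0 -.1 11.9 0 0 -.5;0 -.1 11.9 0 0 -.5"}}

```text
time_s: 17.1
eef_pos: [0.4567, 0.0945, 0.0123]
orientation: [-0.001, 0.623, 0.782, -0.0]
wrist_force: [0.3, -0.1, -0.3]
width: 1.001
finger_force: 0.0
```

Request:
{"name": "move_arm", "arguments": {"rows": "0 0 0 0 0 0;0 0 0 0 0 0;0 0 0 0 0 0;0 0 0 0 0 0;0 0 0 0 0 0;0 0 0 0 0 0;0 0 0 0 0 0", "gripper": 1, "squeeze": 45}}

```text
time_s: 17.98
eef_pos: [0.4564, 0.0944, 0.0122]
orientation: [-0.001, 0.622, 0.783, -0.0]
wrist_force: [-3.6, -0.8, 5.5]
width: 0.555
finger_force: 45.0
```

```bash
python3 -c "
from blk import *
shift([.640,.082,.085],np.radians(-2.6))
print(robot.read_state()['qpos'])
"
```

```text
shift cm [-5.34 17.6  -7.31]
turn deg [-0.1 -0.  15.6]
[-0.39665967  0.19478744  0.10577283  2.12331851 -0.02880345  0.82582286
 -0.04628382]
```

Request:
{"name": "move_arm", "arguments": {"rows": "0 0 -3 0 0 0;0 0 -6 0 0 0;-.5 2 -7.3 0 0 3;-1.5 5 -7.3 0 0 6;-2.7 9 -7.3 0 0 10;-4 13 -7.3 0 0 13;-5 16.5 -7.3 0 0 15.6;-5.3 17.6 -7.3 0 0 15.6;-5.3 17.6 -7.3 0 0 15.6;-5.3 17.6 -7.3 0 0 15.6"}}

```text
time_s: 19.23
eef_pos: [0.6389, 0.0826, 0.0846]
orientation: [-0.001, 0.723, 0.691, -0.001]
wrist_force: [0.8, 0.3, -4.5]
width: 0.552
finger_force: 45.0
```

```bash
python3 -c "
from blk import *
s=robot.read_state();print(s['width'],s['finger_force'],s['wrist_force'])
shift([.640,.082,.048],np.radians(-2.6))
c=cap('scene');cv2.imwrite('pics/s3.png',cv2.resize(c['image'][110:290,180:420,::-1],(800,600)))
"
```

```text
0.5520018904272164 44.9982322845608 [ 0.75187972  0.28060606 -4.51129412]
shift cm [-0.06  0.12  3.66]
turn deg [-0.1 -0.   0. ]
```

View pics/s3.png

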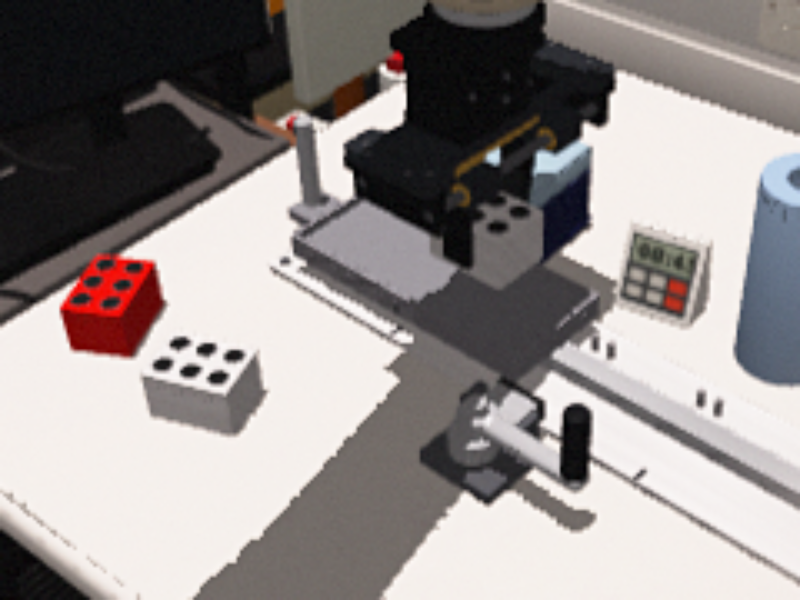

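The block is held level over the right half of the deck (crop (490,235)). I'll lower it now.

Request:
{"name": "move_arm", "arguments": {"rows": "0 .1 1.5 0 0 0;0 .1 3 0 0 0;0 .1 3.5 0 0 0;0 .1 3.7 0 0 0;0 .1 3.7 0 0 0"}}

```text
time_s: 19.9
eef_pos: [0.6413, 0.0824, 0.0481]
orientation: [-0.0, 0.723, 0.691, 0.0]
wrist_force: [-0.4, 0.0, -2.7]
width: 0.546
finger_force: 45.0
```

Request:
{"name": "move_arm", "arguments": {"rows": "0 0 0 0 0 0;0 0 0 0 0 0;0 0 0 0 0 0;0 0 0 0 0 0;0 0 -3 0 0 0;0 0 -8 0 0 0;0 0 -8 0 0 0", "gripper": 0.3}}

```text
time_s: 20.78
eef_pos: [0.6439, 0.0827, 0.1327]
orientation: [0.002, 0.723, 0.691, 0.003]
wrist_force: [0.2, -0.3, -0.0]
width: 0.699
finger_force: 0.0
```

```bash
python3 -c "
from blk import *
c=cap('wrist','w5.png');P=blocks(c)
print(np.round(P[:,:4],3))
shift([.461,.191,.13],np.radians(19.3))
"
```

```text
[[ 0.465  0.215 31.468 20.589]
 [ 0.445  0.207  4.87  35.843]
 [ 0.471  0.195 49.415 52.959]
 [ 0.45   0.187 19.689 66.877]
 [ 0.478  0.175 66.759 84.071]
 [ 0.457  0.168 37.516 97.472]]
shift cm [ 10.01 -18.62  -0.03]
turn deg [  0.2  -0.1 -21.9]
```

Request:
{"name": "move_arm", "arguments": {"rows": "2 -4 0 0 0 -6;4 -8 0 0 0 -12;6 -12 0 0 0 -18;8.5 -16 0 0 0 -21.9;10 -18.6 0 0 0 -21.9;10 -18.6 0 0 0 -21.9;10 -18.6 0 0 0 -21.9;10 -18.6 0 0 0 -21.9", "gripper": 0}}

```text
time_s: 21.82
eef_pos: [0.4605, 0.1898, 0.1278]
orientation: [-0.0, 0.579, 0.815, -0.0]
wrist_force: [-0.3, -1.0, -0.1]
width: 0.999
finger_force: 0.0
```

```bash
python3 -c "
from blk import *
c=cap('wrist','w6.png');P=blocks(c)
print(np.round(P[:,:4],3)); print(P[:6,:2].mean(0))
shift([.461,.191,.012],np.radians(19.3))
"
```

```text
[[4.72000e-01 3.18000e-01 4.02801e+02 2.91750e+01]
 [4.53000e-01 3.09000e-01 3.69967e+02 3.39480e+01]
 [4.83000e-01 2.98000e-01 4.05409e+02 6.71370e+01]
 [4.64000e-01 2.88000e-01 3.73429e+02 7.17780e+01]
 [4.43000e-01 2.06000e-01 3.04385e+02 1.76863e+02]
 [4.65000e-01 2.14000e-01 3.37146e+02 1.76685e+02]
 [4.50000e-01 1.87000e-01 3.04851e+02 2.04699e+02]
 [4.72000e-01 1.95000e-01 3.36740e+02 2.04650e+02]
 [4.57000e-01 1.67000e-01 3.05294e+02 2.32243e+02]
 [4.79000e-01 1.75000e-01 3.36438e+02 2.32146e+02]]
[0.46350882 0.27225143]
shift cm [ 0.08  0.1  11.59]
turn deg [-0.  -0.  -0.1]
```

Request:
{"name": "move_arm", "arguments": {"rows": "0 0.1 4 0 0 0;0 .1 8 0 0 0;0 .1 10.7 0 0 0;0 .1 11.6 0 0 0;0 .1 11.6 0 0 0"}}

```text
time_s: 22.5
eef_pos: [0.4609, 0.1908, 0.0122]
orientation: [-0.001, 0.579, 0.815, -0.0]
wrist_force: [1.0, 0.4, -0.3]
width: 1.0
finger_force: 0.0
```

Request:
{"name": "move_arm", "arguments": {"rows": "0 0 0 0 0 0;0 0 0 0 0 0;0 0 0 0 0 0;0 0 0 0 0 0;0 0 0 0 0 0;0 0 0 0 0 0;0 0 0 0 0 0", "gripper": 1}}

```text
time_s: 23.38
eef_pos: [0.4606, 0.191, 0.0123]
orientation: [-0.001, 0.579, 0.816, -0.0]
wrist_force: [-2.8, -1.6, 3.9]
width: 0.546
finger_force: 45.0
```

```bash
python3 -c "
from blk import *
shift([.644,.172,.085],np.radians(-2.6))
"
```

```text
shift cm [-7.86 16.67 -7.29]
turn deg [-0.1 -0.  21.9]
```

Request:
{"name": "move_arm", "arguments": {"rows": "0 0 -3 0 0 0;0 0 -6 0 0 0;-1 2 -7.3 0 0 4;-2.5 5 -7.3 0 0 9;-4.2 9 -7.3 0 0 14;-6 13 -7.3 0 0 19;-7.5 16 -7.3 0 0 21.9;-7.9 16.7 -7.3 0 0 21.9;-7.9 16.7 -7.3 0 0 21.9;-7.9 16.7 -7.3 0 0 21.9"}}

```text
time_s: 24.62
eef_pos: [0.6433, 0.1722, 0.0847]
orientation: [-0.001, 0.723, 0.691, -0.0]
wrist_force: [-0.1, 0.3, -3.7]
width: 0.544
finger_force: 45.0
```

```bash
python3 -c "
from blk import *
s=robot.read_state();print(s['width'],s['finger_force'],s['wrist_force'])
shift([.644,.172,.048],np.radians(-2.6))
c=cap('scene');cv2.imwrite('pics/s4.png',cv2.resize(c['image'][110:290,180:420,::-1],(800,600)))
"
```

```text
0.5442402543701697 44.99909168109298 [-0.10688771  0.28578499 -3.74243335]
shift cm [-0.02  0.08  3.67]
turn deg [-0.1 -0.   0.1]
```

View pics/s4.png

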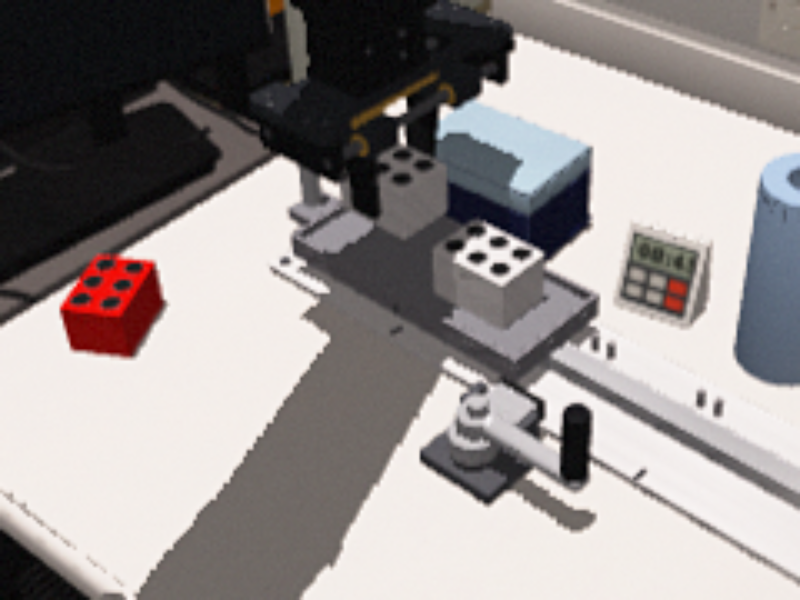

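One block stands flat on the deck at (490,270), and the second is held over the left half at (410,190).

Request:
{"name": "move_arm", "arguments": {"rows": "0 .1 1.5 0 0 0;0 .1 3 0 0 0;0 .1 3.5 0 0 0;0 .1 3.7 0 0 0;0 .1 3.7 0 0 0"}}

```text
time_s: 25.3
eef_pos: [0.6457, 0.1717, 0.0482]
orientation: [-0.0, 0.723, 0.691, 0.0]
wrist_force: [0.8, -0.1, -4.6]
width: 0.551
finger_force: 45.0
```

Request:
{"name": "move_arm", "arguments": {"rows": "0 0 0 0 0 0;0 0 0 0 0 0;0 0 0 0 0 0;0 0 0 0 0 0;0 0 -3 0 0 0;0 0 -8 0 0 0;0 0 -13 0 0 0;5 0 -18 0 0 0;10 0 -20 0 0 0;10 0 -20 0 0 0", "gripper": 0.3}}

```text
time_s: 26.55
eef_pos: [0.6493, 0.2784, 0.2502]
orientation: [-0.001, 0.72, 0.694, 0.002]
wrist_force: [0.2, 0.6, -0.8]
width: 0.702
finger_force: 0.0
```

```bash
python3 -c "
from blk import *
print(pose()[0])
c=cap('scene');cv2.imwrite('pics/s5.png',cv2.resize(c['image'][120:400,180:500,::-1],(686,600)))
shift([.648,.30,.25])
"
```

```text
[0.64928376 0.27843828 0.25024058]
shift cm [ 2.53 -0.27 -0.13]
```

View pics/s5.png

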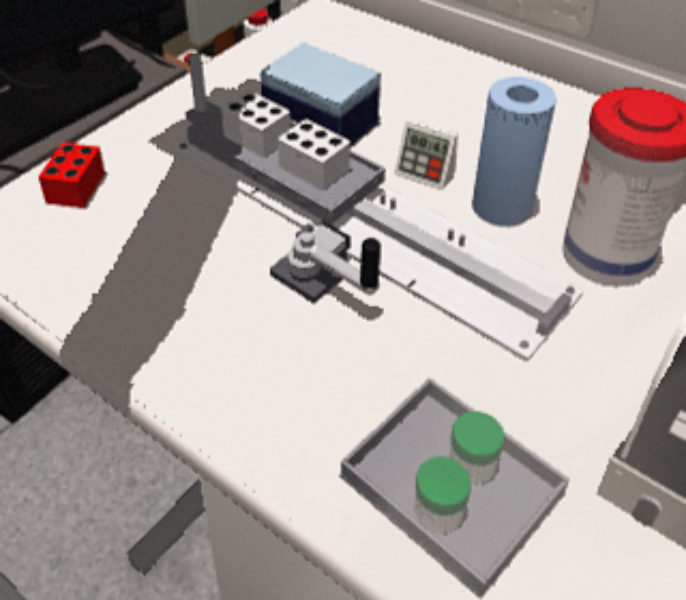

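Both blocks are on the deck, at (263,120) and (315,150), and both jars are in the tray. Next is the post.

Request:
{"name": "move_arm", "arguments": {"rows": "-1.2 0 3 0 0 0;-1.2 0 5 0 0 0;-1.2 0 5 0 0 0", "gripper": 0.1}}

```text
time_s: 26.98
eef_pos: [0.6485, 0.2585, 0.1957]
orientation: [-0.001, 0.723, 0.691, -0.002]
wrist_force: [0.3, 0.7, -0.0]
width: 0.881
finger_force: 0.0
```

```bash
python3 -c "
from blk import *
c=cap('wrist','w7.png');print(pose()[0],proj(c,[.648,.265,.112]),proj(c,[.648,.265,.04]))
P=blocks(c); 
c=cap('wrist')
for p in blocks(c,(.5,-.1),(.8,.36)): print(np.round(ray(c,p[2],p[3],.077),3))
shift([.648,.265,.08],np.radians(-2.6))
"
```

```text
[0.64914181 0.25922014 0.19735895] [318.65923312 198.54396906] [319.47725494 178.91889437]
[0.518 0.309 0.077]
[0.614 0.27  0.077]
[0.687 0.267 0.077]
[0.635 0.151 0.077]
[0.658 0.15  0.077]
shift cm [ 0.52 -0.18 11.85]
turn deg [-0. -0.  0.]
```

View pics/w7.png

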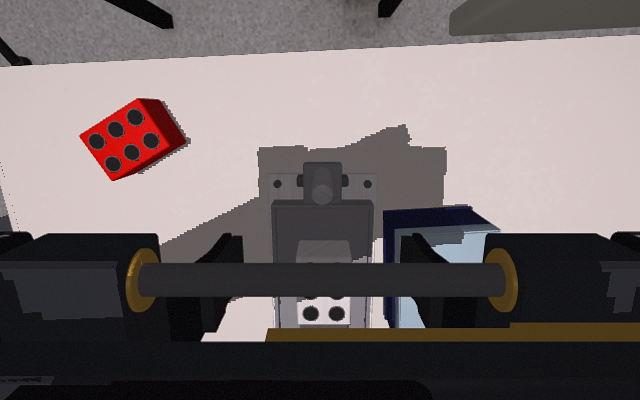

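The post top is at (321,196), as predicted. The tip box corner at (385,210) is near the right finger, so I'll approach with a narrower opening.

Request:
{"name": "move_arm", "arguments": {"rows": ".6 -.1 0 0 0 0;.6 -.1 0 0 0 0;.6 -.1 0 0 0 0;.6 -.1 0 0 0 0;.6 -.1 3 0 0 0;.6 -.1 6 0 0 0;.6 -.1 9 0 0 0;.6 -.1 11 0 0 0;.6 -.1 11.5 0 0 0;.6 -.1 11.5 0 0 0", "gripper": 0.55, "squeeze": 30}}

```text
time_s: 28.32
eef_pos: [0.6491, 0.2657, 0.0837]
orientation: [-0.0, 0.723, 0.691, 0.0]
wrist_force: [0.4, 0.0, 0.7]
width: 0.449
finger_force: 0.0
```

Request:
{"name": "move_arm", "arguments": {"rows": "0 0 0 0 0 0;0 0 0 0 0 0;0 0 0 0 0 0;0 0 0 0 0 0;0 0 0 0 0 0;0 0 0 0 0 0", "gripper": 1}}

```text
time_s: 29.08
eef_pos: [0.6489, 0.2657, 0.0835]
orientation: [-0.0, 0.723, 0.691, 0.0]
wrist_force: [-1.7, 0.0, 5.2]
width: 0.178
finger_force: 30.0
```

Request:
{"name": "move_arm", "arguments": {"rows": "-.5 0 0 0 0 0;-1.5 0 0 0 0 0;-3 0 0 0 0 0;-5 0 0 0 0 0;-7 0 0 0 0 0;-9 0 0 0 0 0;-10.8 0 0 0 0 0;-12 0 0 0 0 0;-12.7 0 0 0 0 0;-13 0 0 0 0 0"}}

```text
time_s: 30.32
eef_pos: [0.6428, 0.1354, 0.0835]
orientation: [-0.001, 0.723, 0.691, 0.0]
wrist_force: [-0.3, 8.3, 5.4]
width: 0.176
finger_force: 30.0
```

Request:
{"name": "move_arm", "arguments": {"rows": "0 0 0 0 0 0;0 0 0 0 0 0;0 0 0 0 0 0"}}

```text
time_s: 30.7
eef_pos: [0.6428, 0.1356, 0.0835]
orientation: [-0.001, 0.723, 0.691, 0.0]
wrist_force: [-1.1, 2.7, 5.3]
width: 0.179
finger_force: 30.0
```

Request:
{"name": "move_arm", "arguments": {"rows": "0 0 0 0 0 0;0 0 0 0 0 0;0 0 0 0 0 0;0 0 0 0 0 0;0 0 -4 0 0 0;0 0 -8 0 0 0;2 0 -12 0 0 0;2 0 -12 0 0 0;2 0 -12 0 0 0", "gripper": 0.55}}

```text
time_s: 31.82
eef_pos: [0.6436, 0.1553, 0.2024]
orientation: [-0.0, 0.723, 0.691, -0.0]
wrist_force: [0.1, 0.1, 0.1]
width: 0.45
finger_force: 0.0
```

```bash
python3 -c "
from blk import *
print(pose()[0])
c=cap('wrist','w8.png');d=np.array([.045,1,0])*.13
for p in ([.648,.265,.112],[.6485,.2657,.112]):
  for s in (.12,.13,.14): print(s,proj(c,np.array(p)-np.array([.045,1,0])*s))
s=cap('scene')
cv2.imwrite('pics/s8.png',np.vstack([cv2.resize(c['image'][140:260,220:420,::-1],(500,300)),cv2.resize(s['image'][160:280,220:420,::-1],(500,300))]))
"
```

```text
[0.64358446 0.15534702 0.20239694]
0.12 [318.80182357 218.40777932]
0.13 [318.8304452  231.12087604]
0.14 [318.85852602 243.59376166]
0.12 [319.42863827 217.48143963]
0.13 [319.45129724 230.21212616]
0.14 [319.47352778 242.70210527]
```

View pics/s8.png

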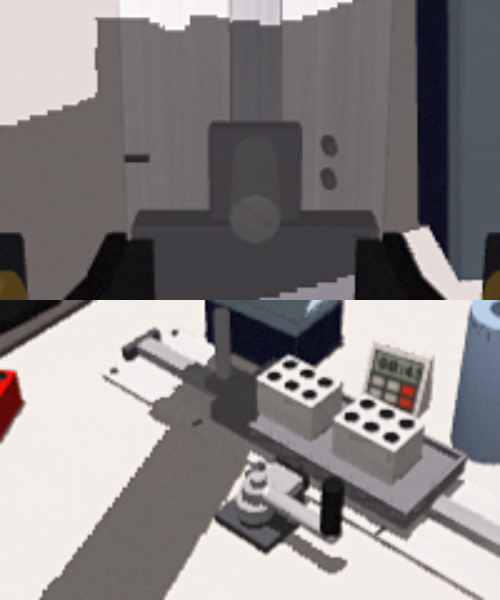

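The post is now at wrist pixel (321.6,227.6), so the carrier moved about 0.129–0.130 m and sits at the middle station with both blocks upright. Next is the cam knob.

```bash
python3 -c "
from blk import *
shift([.53,-.10,.20],np.radians(-2.6))
"
```

```text
shift cm [-25.97 -10.14   0.2 ]
turn deg [-0.2  0.  -0. ]
```

Request:
{"name": "move_arm", "arguments": {"rows": "-4 -1.6 0 0 0 0;-8 -3.2 0 0 0 0;-12 -4.8 0 0 0 0;-16 -6.4 0 0 0 0;-20 -8 0 0 0 0;-24 -9.5 0 0 0 0;-26 -10.1 0 0 0 0;-26 -10.1 0 0 0 0;-26 -10.1 0 0 0 0"}}

```text
time_s: 33.05
eef_pos: [0.5313, -0.0985, 0.2024]
orientation: [-0.001, 0.723, 0.691, -0.0]
wrist_force: [-0.6, 0.2, -0.5]
width: 0.451
finger_force: 0.0
```

```bash
python3 -c "
from blk import *
print(pose()[0])
c=cap('wrist','w9.png'); np.savez('w9.npz',W=c['world_to_cam'])
for n,p in (('knob',[.529,-.073,.1]),('piv',[.536,.012,.058])): print(n,proj(c,p))
"
```

```text
[ 0.5312648  -0.09849431  0.20244516]
knob [315.0310326  168.28000524]
piv [319.43222678  54.85654571]
```

View pics/w9.png

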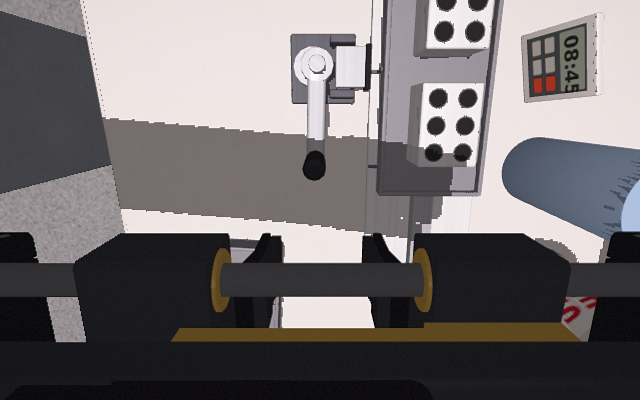

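The knob top is at (314,171), the pivot at (316,62), the shoe's black face at (370,67), and the carrier's front edge at about x=379 px.

```bash
python3 -c "
from blk import *
W=np.load('w9.npz')['W']; c=dict(world_to_cam=W,fx=355.93,fy=355.93,cx=321.36,cy=201.6)
for n,u,v,z in(('knob',314,170,.1),('piv',316.5,62.5,.058),('shoe@.03',371,67,.032),('shoe@.04',371,67,.04),('edge',379,70,.043),('edge2',377,185,.043)): print(n,np.round(ray(c,u,v,z),4))
k=ray(c,314,170,.1); shift([k[0],k[1],.068],np.radians(-2.6))
im=cv2.imread('pics/w9.png'); r=im[66,340:400].astype(int).mean(1); print(r.astype(int))
"
```

```text
knob [ 0.5282 -0.0743  0.1   ]
piv [0.5334 0.0063 0.058 ]
shoe@.03 [0.5809 0.0035 0.032 ]
shoe@.04 [0.5798 0.0027 0.04  ]
edge [ 5.862e-01 -3.000e-04  4.300e-02]
edge2 [ 0.584  -0.1005  0.043 ]
shift cm [ 2.36 -0.41 13.45]
turn deg [-0.1 -0.   0.1]
[232 232 229 227 225 230 231 232 232 231 229 230 229 229 228 227 226 227
 227 227 228 226 225 230 234  52  34  41  41  37  53 151 247 239 236 236
 236 236 239 107 111  73  66  54  76 160 167 158 145 149 163 162 163 163
 162 161 161 162 162 161]
```

Request:
{"name": "move_arm", "arguments": {"rows": "2.4 -.4 2 0 0 0;2.4 -.4 5 0 0 0;2.4 -.4 8 0 0 0;2.4 -.4 11 0 0 0;2.4 -.4 13 0 0 0;2.4 -.4 13.4 0 0 0;2.4 -.4 13.4 0 0 0"}}

```text
time_s: 33.98
eef_pos: [0.5286, -0.0747, 0.0693]
orientation: [-0.0, 0.723, 0.691, -0.0]
wrist_force: [0.3, -0.4, 1.3]
width: 0.448
finger_force: 0.0
```

Request:
{"name": "move_arm", "arguments": {"rows": "0 0 0 0 0 0;0 0 0 0 0 0;0 0 0 0 0 0;0 0 0 0 0 0;0 0 0 0 0 0", "gripper": 1, "squeeze": 20}}

```text
time_s: 34.6
eef_pos: [0.528, -0.0754, 0.0694]
orientation: [-0.001, 0.723, 0.691, -0.0]
wrist_force: [-4.6, 0.1, 5.2]
width: 0.199
finger_force: 20.0
```

Request:
{"name": "move_arm", "arguments": {"rows": ".05 -.7 0 0 0 0;.16 -1.44 0 0 0 0;.36 -2.22 0 0 0 0;.64 -2.98 0 0 0 0;.64 -2.98 0 0 0 0;.64 -2.98 0 0 0 0"}}

```text
time_s: 35.35
eef_pos: [0.499, -0.0684, 0.0693]
orientation: [0.0, 0.723, 0.691, -0.0]
wrist_force: [0.3, -4.3, 2.9]
width: 0.197
finger_force: 20.0
```

```bash
cat > cam.py <<'E'
from h import *
s=robot.read_state(); p=np.array(s['eef_pos'])[:2]; P=np.array([.5334,.0063]); d=p-P
t=np.arctan2(-d[0],-d[1])-.045
c,sn=np.cos(t+.045),np.sin(t+.045); tang=np.array([-c,sn]); rad=d/np.linalg.norm(d)
f=np.array(s['wrist_force'][:2]); print('theta',round(t,3),'r',round(np.linalg.norm(d),4),'resist',round(-f@tang,2),'radial',round(f@rad,2))
E
python3 cam.py
```

```text
theta 0.387 r 0.0823 resist 2.08 radial 3.82
```

Request:
{"name": "move_arm", "arguments": {"rows": ".17 -.37 0 0 0 0;.35 -.72 0 0 0 0;.35 -.72 0 0 0 0;.35 -.72 0 0 0 0"}}

```text
time_s: 35.85
eef_pos: [0.4923, -0.0643, 0.0693]
orientation: [0.0, 0.723, 0.691, 0.0]
wrist_force: [2.7, -4.9, 2.1]
width: 0.196
finger_force: 20.0
```

```bash
python3 cam.py
```

```text
theta 0.482 r 0.0817 resist 4.84 radial 2.88
```

Request:
{"name": "move_arm", "arguments": {"rows": ".2 -.35 0 0 0 0;.42 -.69 0 0 0 0;.42 -.69 0 0 0 0;.42 -.69 0 0 0 0"}}

```text
time_s: 36.35
eef_pos: [0.4857, -0.0593, 0.0693]
orientation: [0.0, 0.723, 0.691, 0.0]
wrist_force: [4.3, -3.4, 0.4]
width: 0.198
finger_force: 20.0
```

```bash
python3 cam.py
```

```text
theta 0.584 r 0.0811 resist 5.46 radial 0.26
```

Request:
{"name": "move_arm", "arguments": {"rows": ".23 -.33 0 0 0 0;.23 -.33 0 0 0 0;.23 -.33 0 0 0 0"}}

```text
time_s: 36.72
eef_pos: [0.4823, -0.0568, 0.0692]
orientation: [-0.0, 0.723, 0.691, 0.0]
wrist_force: [3.6, -2.8, 2.0]
width: 0.201
finger_force: 20.0
```

```bash
python3 cam.py
```

```text
theta 0.636 r 0.0812 resist 4.57 radial -0.06
```

Request:
{"name": "move_arm", "arguments": {"rows": ".26 -.31 0 0 0 0;.26 -.31 0 0 0 0;.26 -.31 0 0 0 0"}}

```text
time_s: 37.1
eef_pos: [0.4791, -0.054, 0.0692]
orientation: [-0.0, 0.723, 0.691, 0.0]
wrist_force: [3.0, -3.0, 3.0]
width: 0.202
finger_force: 20.0
```

```bash
python3 cam.py
python3 - <<'E'
from h import *
c=cap('scene','s10.png'); w=cap('wrist','w10.png'); s=cap('side')
for z in (.03,): print(proj(c,[.584,.003,z]),proj(w,[.584,.003,z]))
E
```

```text
theta 0.688 r 0.0811 resist 4.27 radial 0.22
[337.93109025 225.71093742] [502.98489053 122.04476916]
```

Request:
{"name": "move_arm", "arguments": {"rows": ".26 -.3 0 0 0 0;.26 -.3 0 0 0 0;.26 -.3 0 0 0 0"}}

```text
time_s: 37.62
eef_pos: [0.4761, -0.0513, 0.0692]
orientation: [-0.0, 0.723, 0.691, 0.0]
wrist_force: [3.3, -2.9, 3.1]
width: 0.201
finger_force: 20.0
```

```bash
python3 cam.py
```

```text
theta 0.738 r 0.0813 resist 4.37 radial -0.24
```

Request:
{"name": "move_arm", "arguments": {"rows": ".28 -.29 0 0 0 0;.28 -.29 0 0 0 0;.28 -.29 0 0 0 0"}}

```text
time_s: 38.0
eef_pos: [0.4732, -0.0483, 0.0691]
orientation: [-0.0, 0.723, 0.691, 0.0]
wrist_force: [3.8, -3.4, 3.2]
width: 0.196
finger_force: 20.0
```

```bash
python3 cam.py
python3 - <<'E'
from h import *
w=cap('wrist','w11.png'); im=w['image'].astype(int).mean(2)
u,v=proj(w,[.582,.003,.035]); print(u,v)
for vv in (int(v)-3,int(v),int(v)+3): print(im[vv,int(u)-18:int(u)+18].astype(int))
E
```

```text
theta 0.789 r 0.0812 resist 5.03 radial -0.54
514.0860253309543 132.70844001673913
[209 208 207 206 205 206 207 207 208 207 206 208 209 208 203 203 208 211
 212 189   4  32  42  44  45  45  44  43  44  45  65  72  74  71  65  64]
[209 207 206 207 206 204 206 208 209 206 208 210 207 206 205 203 208 211
 208  86  14  36  44  43  41  42  43  43  40  49 110 107 107  79  62  64]
[208 207 207 206 205 206 206 206 207 207 209 208 207 207 205 207 209 211
 197   9  27  42  39  46  44  45  42  41  43  69 113 110 108  68  67  64]
```

Pixel rows across the shoe show about a 3 px bright strip between the rubber and the carrier, so the gap is roughly 1 mm. I'll continue in small steps.

Request:
{"name": "move_arm", "arguments": {"rows": ".3 -.27 0 0 0 0;.3 -.27 0 0 0 0;.3 -.27 0 0 0 0"}}

```text
time_s: 38.42
eef_pos: [0.4707, -0.0452, 0.0691]
orientation: [-0.0, 0.723, 0.691, 0.0]
wrist_force: [3.8, -2.7, 3.8]
width: 0.198
finger_force: 20.0
```

```bash
python3 cam.py
```

```text
theta 0.838 r 0.0812 resist 4.45 radial -1.22
```

Request:
{"name": "move_arm", "arguments": {"rows": ".31 -.26 0 0 0 0;.31 -.26 0 0 0 0;.31 -.26 0 0 0 0"}}

```text
time_s: 38.8
eef_pos: [0.4682, -0.042, 0.0691]
orientation: [-0.0, 0.723, 0.691, -0.0]
wrist_force: [3.4, -2.6, 2.9]
width: 0.201
finger_force: 20.0
```

```bash
python3 cam.py
python3 - <<'E'
from h import *
w=cap('wrist','w12.png'); im=w['image'].astype(int).mean(2)
u,v=proj(w,[.582,.003,.035]); print(u,v)
for vv in (int(v)-3,int(v),int(v)+3,int(v)+8): print(im[vv,int(u)-10:int(u)+20].astype(int))
E
```

```text
theta 0.888 r 0.0811 resist 4.15 radial -1.16
522.2539629208547 143.8843739378661
[203 202 204 204 204 205 206 204 201 200 203 206 209 184   9  29  39  44
  43  42  41  42  43  44  64  72  61  63  61  64]
[202 204 204 204 203 205 206 203 201 200 205 208 205  86  17  35  39  43
  44  44  45  44  39  50 107  88  65  65  63  63]
[202 203 204 202 205 205 205 204 200 203 206 208 193  11  27  38  43  45
  46  42  41  40  50  95 108  69  65  60  62  60]
[205 202 205 203 204 206 203 201 202 204 208 202  47  18  39  42  45  45
  44  44  43  46  55  73  74  97  65  68  62  61]
```

Request:
{"name": "move_arm", "arguments": {"rows": ".32 -.24 0 0 0 0;.32 -.24 0 0 0 0;.32 -.24 0 0 0 0"}}

```text
time_s: 39.22
eef_pos: [0.4659, -0.0387, 0.0691]
orientation: [-0.0, 0.723, 0.691, -0.0]
wrist_force: [4.1, -2.1, 3.3]
width: 0.197
finger_force: 20.0
```

```bash
python3 cam.py
```

```text
theta 0.937 r 0.0811 resist 4.01 radial -2.29
```

Request:
{"name": "move_arm", "arguments": {"rows": ".33 -.23 0 0 0 0;.33 -.23 0 0 0 0;.33 -.23 0 0 0 0"}}

```text
time_s: 39.6
eef_pos: [0.4638, -0.0353, 0.0691]
orientation: [-0.0, 0.723, 0.691, -0.0]
wrist_force: [4.7, -2.1, 2.9]
width: 0.198
finger_force: 20.0
```

```bash
cat > strip.py <<'E'
from h import *
w=cap('wrist'); im=w['image'].astype(int).mean(2)
u,v=proj(w,[.582,.003,.035]); print(u,v)
for vv in (int(v)-3,int(v),int(v)+3,int(v)+8): print(im[vv,int(u)-10:int(u)+20].astype(int))
E
python3 cam.py; python3 strip.py
```

```text
theta 0.987 r 0.0811 resist 4.22 radial -2.91
529.2251023484721 155.74628656167502
[198 198 199 201 200 200 199 201 202 200 198 198 199 204 202  70  12  34
  40  45  43  41  40  42  43  48  64  62  61  62]
[199 196 198 200 200 200 200 202 200 199 195 198 200 206 197  23  23  37
  39  41  42  42  41  40  42  58  65  61  62  64]
[199 198 198 199 199 199 202 201 200 198 197 199 203 204 132  10  29  38
  41  43  42  42  40  43  49  79  65  62  60  62]
[198 199 199 199 200 200 201 201 199 196 199 202 205 190  11  21  37  43
  43  44  42  44  39  43  75  91  68  69  61  59]
```

Request:
{"name": "move_arm", "arguments": {"rows": ".34 -.21 0 0 0 0;.34 -.21 0 0 0 0;.34 -.21 0 0 0 0"}}

```text
time_s: 40.02
eef_pos: [0.4617, -0.0318, 0.069]
orientation: [-0.0, 0.723, 0.691, -0.0]
wrist_force: [4.0, -2.0, 2.2]
width: 0.197
finger_force: 20.0
```

```bash
python3 cam.py
```

```text
theta 1.037 r 0.0812 resist 3.63 radial -2.65
```

Request:
{"name": "move_arm", "arguments": {"rows": ".35 -.19 0 0 0 0;.35 -.19 0 0 0 0;.35 -.19 0 0 0 0"}}

```text
time_s: 40.4
eef_pos: [0.4601, -0.0283, 0.069]
orientation: [-0.0, 0.723, 0.691, -0.0]
wrist_force: [4.5, -3.0, 1.2]
width: 0.2
finger_force: 20.0
```

```bash
python3 cam.py; python3 strip.py
```

```text
theta 1.085 r 0.081 resist 4.61 radial -2.84
534.4531067770438 168.03655943982682
[196 195 196 195 197 197 197 197 196 199 200 198 196 193 198 201 201  43
  21  36  38  43  44  40  43  40  40  51  61  60]
[196 196 195 195 196 197 197 198 199 200 199 197 194 198 201 202 183   9
  31  39  43  42  40  40  41  40  43  63  61  61]
[196 196 196 196 196 197 196 197 198 200 197 195 196 198 202 199  57  22
  35  41  42  42  43  42  43  39  57  61  62  60]
[197 194 195 197 197 197 197 200 200 198 195 195 197 201 201 107  18  33
  37  42  42  43  43  43  43  67  68  66  59  61]
```

Request:
{"name": "move_arm", "arguments": {"rows": ".36 -.17 0 0 0 0;.36 -.17 0 0 0 0;.36 -.17 0 0 0 0"}}

```text
time_s: 40.83
eef_pos: [0.4587, -0.0248, 0.069]
orientation: [-0.0, 0.723, 0.691, -0.0]
wrist_force: [4.7, -4.9, 1.5]
width: 0.198
finger_force: 20.0
```

```bash
python3 cam.py; python3 strip.py|tail -2
```

```text
theta 1.131 r 0.0809 resist 6.37 radial -2.46
[195 195 194 195 195 195 196 197 197 197 197 194 196 198 204 198  12  32
  38  43  43  42  39  42  42  49  67  67  59  58]
```

Request:
{"name": "move_arm", "arguments": {"rows": ".37 -.15 0 0 0 0;.37 -.15 0 0 0 0;.37 -.15 0 0 0 0"}}

```text
time_s: 41.25
eef_pos: [0.4574, -0.0214, 0.069]
orientation: [-0.0, 0.723, 0.691, -0.0]
wrist_force: [5.8, -5.5, 1.4]
width: 0.2
finger_force: 20.0
```

```bash
python3 cam.py
```

```text
theta 1.177 r 0.0809 resist 7.18 radial -3.57
```

Request:
{"name": "move_arm", "arguments": {"rows": "0 0 0 0 0 0;0 0 0 0 0 0;0 0 0 0 0 0;0 0 0 0 0 0;0 0 -4 0 0 0;0 0 -9 0 0 0;0 0 -14 0 0 0;0 0 -19 0 0 0;-5 0 -20 0 0 0;-11 0 -20 0 0 0", "gripper": 0.55}}

```text
time_s: 42.5
eef_pos: [0.4529, -0.1313, 0.2704]
orientation: [0.0, 0.722, 0.692, 0.001]
wrist_force: [2.1, -1.0, -0.7]
width: 0.449
finger_force: 0.0
```

Run:
```python
from h import *
s=robot.read_state(); print(s['eef_pos'],s['width'],s['wrist_force'])
w=cap('wrist'); c=cap('scene')
cv2.imwrite('pics/fin.png',np.vstack([w['image'][:230,:,::-1],cv2.resize(c['image'][130:370,200:480,::-1],(420,360))[:, :] if 0 else cv2.resize(c['image'][130:280,180:440,::-1],(640,369))]))
```

```text
[ 0.45293045 -0.13125149  0.27036378] 0.4487393859236582 [ 2.05853808 -0.99036538 -0.66731905]
```

View pics/fin.png

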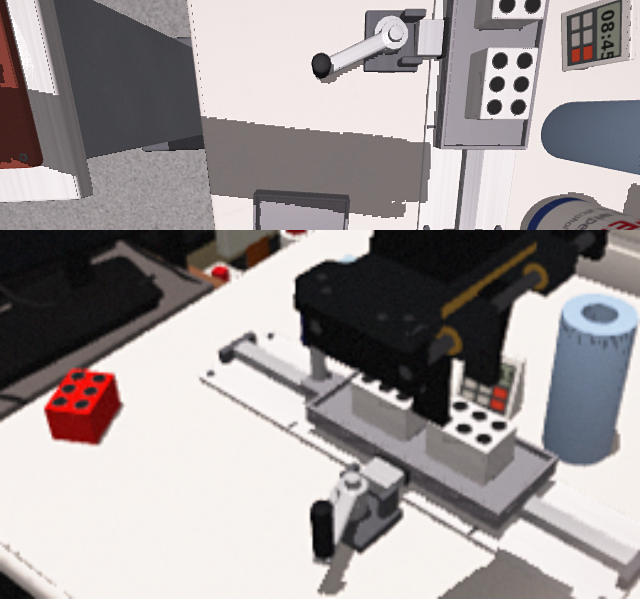

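The shoe bears on the carrier's edge at (440,38), both blocks stand on the deck, and the gripper is clear. I'll hand the job in.

Request:
{"name": "move_arm", "arguments": {"rows": "0 0 0 0 0 0;0 0 0 0 0 0;0 0 0 0 0 0;0 0 0 0 0 0"}}

```text
time_s: 43.1
eef_pos: [0.4525, -0.1302, 0.269]
orientation: [-0.0, 0.722, 0.691, -0.0]
wrist_force: [0.1, -0.2, 0.4]
width: 0.448
finger_force: 0.0
```

```bash
python3 -c "
from cell import robot
print(robot.finish_job())"
```

```text
the job is handed in; nothing more can be done
None
```

I handed the job in at about 43 s, and no verdict came back: both jars are in the tray, both sample blocks present (block three was absent) stand on the deck, the carrier sits at the middle station, and the shoe bears on its edge, pressed in by an estimated 1 mm.

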